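# Set the ratchet drawing board down to its second notch

## Task

The drawing board on the counter is propped too steep to draw on: set it to the second notch up from flat. Its ratchet cannot be lowered directly, so take it by the handle, raise it on through its notches and past the top one until it meets its stop (that trips the pawl), let it down flat on its stand so that the pawl resets, then raise it to the second notch, ease it back until the pawl carries it, and let go. Feel your way: do not strain it against the top stop or push it down on the pawl or the stand, never let it drop, and leave the other things on the counter where they are.

Things in the scene. Friction and masses are not known exactly. Their poses are not given: they have to be found in the camera images.
- stand: Low hardwood frame, 370 x 416 mm, fixed to the counter, that carries the drawing board. Origin: centre of its underside; x points from the hinge edge (robot's side) to the handle edge, y left, z up. The board's hinge axis is parallel to y, 165 mm back (-x) and 50 mm up from the origin. Lying flat, the board rests on two rubber pads.
- ratchet (a point): Toothed steel quadrant upright at the stand's left side, about 170 mm tall; the red pawl on the board's left edge runs on its teeth (keep fingers off). Above the teeth a release sector, clamped by its own brass screw, carries a trip cam and the rubber-faced top stop; where it is clamped sets the steepest tilt and cannot be read off, only felt. Axes as the stand.
- board (a joint): Tilt of the board in rad: 0 = flat on the stand, growing as the handle edge rises. Board: pale wood, 300 mm hinge to far edge, 420 wide, 15 thick, 0.65 to 1.0 kg. Rest tilt in the four notches: 11, 19, 27, 35 degrees, all up to 1 degree higher or lower; the spring pawl drops in about 1 degree above each as the board rises, then bars the way down. 3 to 5 N at the handle carries it.
- handle (a point): Centre of the bow handle on the far edge: round aluminium bar 12 mm thick, 98 mm clear length parallel to the hinge, 34 mm clear of the edge, in the board's mid-plane, 340 mm from the hinge axis (50 mm high when flat, 280 to 340 at the stop). x: away from the hinge, y: along the bar. Pinch from above across the bar; the bar turns in the fingers as the board tilts.
- pawl_pivot (a point): Pivot of the red pawl on the board's left edge. The stop ends the board's rise somewhere between 43 and 58 degrees and is stiff; the pawl trips out only in the last degree or so before it. Tripped, it stays out and the board comes down freely (let go, it falls) to 0; on the last 4 degrees the stand pushes the pawl in again. 20 N too much up on the stop or 20 N down on the caught pawl overloads it.
- mug_mid (a point): White ceramic mug holding pencils, 82 mm across, 95 mm tall with a side handle, pencils to about 170 mm; the point is its centre half-way up. Stands to the right of the stand. Not to be moved.
- set_square: Steel set square lying flat, 200 x 140 mm, 4 mm thick; origin at the underside of its right-angled corner, long side along its x, short side along its y. Right of the stand. Not to be moved.
- seed_tray: Green plastic seed tray with cells, 200 x 150 x 50 mm; origin at the centre of its underside. Left of the stand. Not to be moved.

How it is judged:
By the outcome, as a careful person would: the job done as asked, in the order asked, and still so for the second after the job is handed in, with the robot touching nothing.
It also fails if it takes over 70 s, if anything falls off the work surface, if the arm or the gripper's body presses on something with over 40 N, if the wrist force passes 120 N, or if a joint passes its speed limit or range.

## Robot

A 7-joint arm with a two-finger parallel gripper is mounted at the origin on the work surface. World frame = base frame: x ahead of the robot, y to its left, z up, the work surface at z = 0. Lengths are in m, angles in rad, forces in N, time in s.
With the tool pointing down it reaches from about 0.425 to 0.875 m from the base axis. Payload 9.9 kg.
Tool frame: the origin (TCP) lies on the centre line of the jaws, within the pads' length; the fingertips stand 19 mm ahead of it and the grasp point (between the pads) is the TCP; z points along the fingers, y is the direction in which the jaws open and shut (so a half turn about z gives the same grasp; the last joint's range is limited). The gripper opens to 85 mm and grips with 20 to 120 N. Pads are 22 mm wide; open, the fingers measure 114 mm over their backs; the gripper's body (76 mm by 85 mm) begins 54 mm behind the grasp point. The pads swing forward as they close: fully open they stand 13 mm farther back than shut.
Start: joints at [1.217, 0.576, 0.025, 1.437, -0.015, 1.129, -0.057], TCP at [0.18, -0.651, 0.25] pointing down, gripper open.
Joint ranges: [-2.76, 2.76], [-0.34, 2.15], [-1.52, 1.57], [0.19, 2.46], [-1.09, 4.23], [0.17, 1.99], [-2.82, 2.82]. Speed limits (rad/s): [2.22, 2.22, 3.01, 3.01, 3.14, 3.14, 3.14].

## Interface

Orientations are given as a unit quaternion [x, y, z, w].
In Python, from bench import ctrl gives the robot as it stands.
- The arm moves only by the shell command python3 -m creep 'ROWS'. ROWS is JSON, a list of rows, each a list of 3 entries, a list of its own where there are three numbers: the shift along the tool's x, y, z in mm, then the turn, a rotation vector about the tool's x, y, z in degrees, then the finger opening in mm, from 0 to 85.4. A call has 1 to 12 rows; each row is the pose to reach, as a shift and turn from the pose commanded when the call began, along the tool's axes at that moment; what a row does not reach only later rows make up. A row lasts 1/12 s, in which the tool goes at most 41.7 mm and 7.16 degrees, less where a joint would pass 70% of its speed; a pose out of reach is approached as far as the arm can. A call with a gripper value outside its range is refused whole. The fingers move at their own pace and stop on an object; the grip force is fixed at half the most. Time passes only in rows, so rows that repeat a pose let the fingers close. It gives the time, the measured TCP pose, the force and the opening at its end, in the units of the state.
- ctrl.sense(): the state, without advancing time (a new reading comes with each control period).
- ctrl.get_image(name): name is "scene" or "top" or "wrist"; returns a dict with "pixels" (480x640x3 uint8, red, green, blue), "camera_matrix" (3x3 intrinsics, pixels), "origin" and "rotation" of the camera in the world. Camera axes: x right, y up, looking along -z (the intrinsics and any distortion apply to the point x, -y, -z); pixel columns grow to the right and rows downward; lengths in m; the calibration is good to about 2 mm. A picture is of the moment at which its call begins. There is no depth.
- ctrl.job_done(): hands the job in, once; it reports no verdict.
The state is a dict: "clock": time; "q": joint angles; "qd": joint speeds; "joint_torque": joint torques, N m; "position": TCP position; "tool_rot": TCP orientation; "force": force on the tool from outside, world axes, zero at the start; "wrist_torque": the same for the moment, N m; "finger_gap": finger opening in m.
Only numpy, scipy, OpenCV 4.12 (cv2) and the standard library are available. Lean on these libraries where they do the work, as an engineer would, in place of code of your own. Each camera call takes 0.05 s, during which the arm holds its last target.

## Working session

There is one attempt and no reset: what is moved stays moved. The work goes in short steps, Python scripts to look and compute and a shell command to move; the robot and the scene stay as the last step left them, time stands still between calls to the robot, and variables do not carry over. Pictures are saved under pics/ and viewed, and the job is handed in when it is done.

```bash
ls; mkdir -p pics
python3 - <<'E'
from bench import ctrl
import cv2,numpy as np
s=ctrl.sense()
for k,v in s.items(): print(k,np.round(v,4))
for n in ["scene","top","wrist"]:
    d=ctrl.get_image(n); cv2.imwrite(f"pics/{n}0.png",d["pixels"][:,:,::-1]); 
    print(n,np.round(d["camera_matrix"],1).tolist(),np.round(d["origin"],4),np.round(d["rotation"],4).tolist(),[k for k in d])
E
```

```text
pics
clock 0.0
q [ 1.2172  0.5765  0.0248  1.438  -0.015   1.129  -0.0565]
qd [ 0.0002  0.0001 -0.0001  0.0007  0.0005 -0.0013 -0.0021]
joint_torque [ 2.00000e-04 -7.65756e+01  2.24990e+00 -2.85967e+01  1.52000e-02
  1.26000e-02 -1.00000e-04]
position [ 0.1798 -0.6501  0.2494]
tool_rot [ 9.909e-01  1.345e-01 -1.000e-04 -8.000e-04]
force [-0.3068 -0.7278 -0.1539]
wrist_torque [-0.0123 -0.0075  0.0457]
finger_gap 0.0856
scene [[438.6, 0.0, 315.3], [0.0, 438.6, 239.3], [0.0, 0.0, 1.0]] [0.9502 0.2111 1.0098] [0.1191, 0.175, 0.8074, 0.5507] ['pixels', 'camera_matrix', 'origin', 'rotation']
top [[470.1, 0.0, 329.5], [0.0, 470.1, 239.5], [0.0, 0.0, 1.0]] [0.4472 0.039  1.0485] [-0.0372, 0.036, 0.7071, -0.7052] ['pixels', 'camera_matrix', 'origin', 'rotation']
wrist [[422.0, 0.0, 323.8], [0.0, 422.0, 246.4], [0.0, 0.0, 1.0]] [ 0.2611 -0.6273  0.3727] [-0.1306, 0.0998, -0.5973, 0.785] ['pixels', 'camera_matrix', 'origin', 'rotation']
```

View pics/scene0.png

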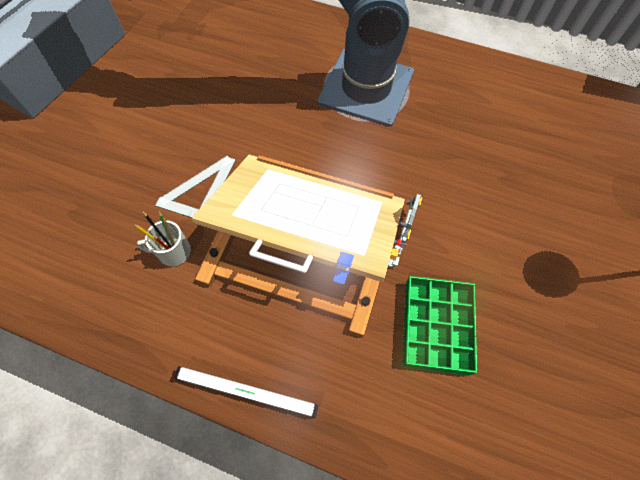

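View pics/top0.png

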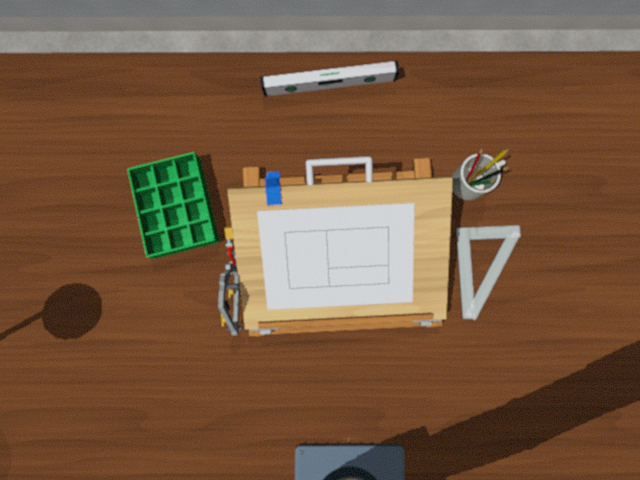

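View pics/wrist0.png

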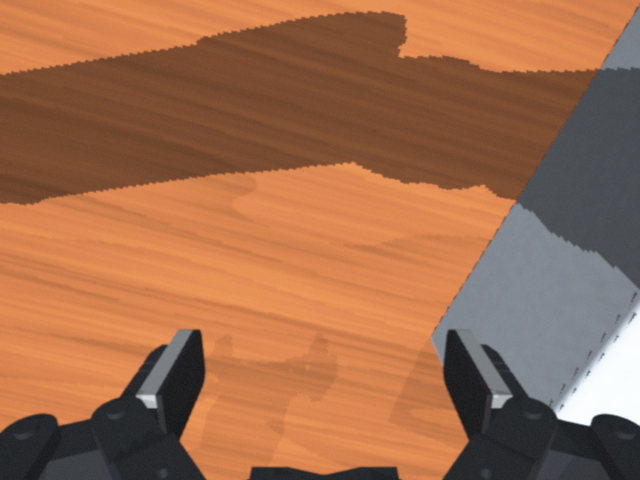

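Run:
```python
import cv2
a=cv2.imread("pics/scene0.png")[140:350,130:430]; cv2.imwrite("pics/s0z.png",cv2.resize(a,None,fx=2.66,fy=2.66,interpolation=cv2.INTER_CUBIC))
a=cv2.imread("pics/top0.png")[140:350,200:470]; cv2.imwrite("pics/t0z.png",cv2.resize(a,None,fx=2.8,fy=2.8,interpolation=cv2.INTER_CUBIC))
```

```text
(no output)
```

View pics/s0z.png

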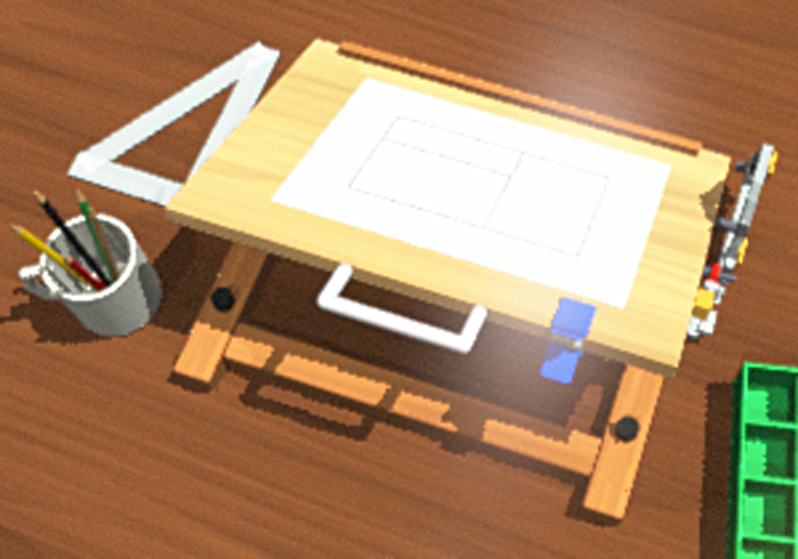

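View pics/t0z.png

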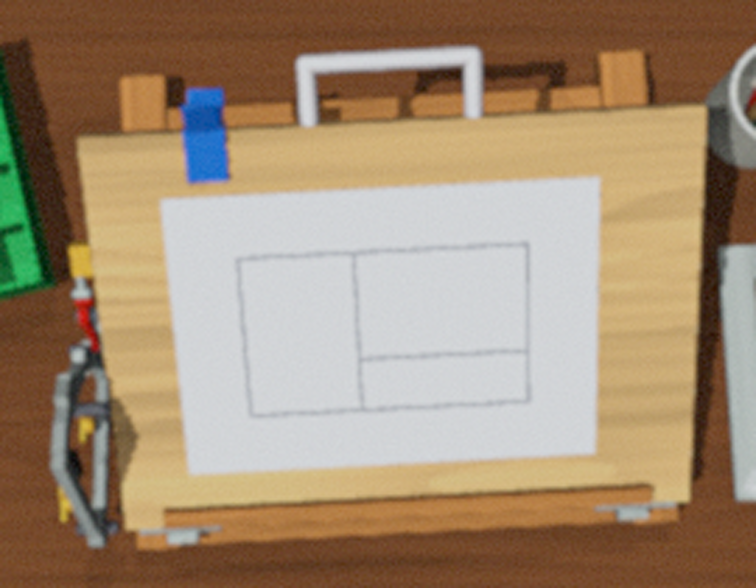

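```bash
cat > h.py <<'E'
import numpy as np
from scipy.spatial.transform import Rotation as R
from scipy.optimize import least_squares
def proj(d,P):
    c=R.from_quat(d["rotation"]).inv().apply(np.atleast_2d(P)-d["origin"])
    K=np.array(d["camera_matrix"]); p=np.c_[c[:,0],-c[:,1],-c[:,2]]
    u=p@K.T; return u[:,:2]/u[:,2:]
def board(p,pts):
    x,y,yaw,t=p
    r=np.array(pts,float)  # r, y, n offset from hinge
    L=np.c_[-.165+r[:,0]*np.cos(t)-r[:,2]*np.sin(t), r[:,1], .05+r[:,0]*np.sin(t)+r[:,2]*np.cos(t)]
    return R.from_euler('z',yaw).apply(L)+[x,y,0]
E
python3 - <<'E'
from h import *
from bench import ctrl
cs,ct=ctrl.get_image("scene"),ctrl.get_image("top")
pts=[[.34,.055,0],[.34,-.055,0],[.3,.21,.0075],[.3,-.21,.0075]]
S=np.array([[466,345],[326,301],[676,362],[168,208]])/2.66+[130,140]
T=np.array([[305,65],[474,55],[80,136],[706,106]])/2.8+[200,140]
f=lambda p:np.r_[(proj(cs,board(p,pts))-S).ravel(),(proj(ct,board(p,pts))-T).ravel()]
r=least_squares(f,[.6,0,0,.4]);print(r.x,np.degrees(r.x[2:]));print(np.round(r.fun.reshape(-1,2),1))
p=r.x.copy()
for t in [0,11,19,27,35,45,58]:
    q=p.copy();q[3]=np.radians(t);print(t,np.round(board(q,[[.34,0,0]]),4))
print(np.round(board(p,[[.34,0,0]]),4))
E
```

```text
[0.53916378 0.01661772 0.05032933 0.45289688] [ 2.88365836 25.94907996]
[[-1.7  0.1]
 [-0.9  0.2]
 [-0.   1.3]
 [-2.2 -0.8]
 [-0.3  0.3]
 [-1.3  0.7]
 [-1.8  1.4]
 [-0.3  0.3]]
0 [[0.7139 0.0254 0.05  ]]
11 [[0.7077 0.0251 0.1149]]
19 [[0.6954 0.0245 0.1607]]
27 [[0.6769 0.0236 0.2044]]
35 [[0.6525 0.0223 0.245 ]]
45 [[0.6145 0.0204 0.2904]]
58 [[0.5543 0.0174 0.3383]]
[[0.6797 0.0237 0.1988]]
```

```bash
cat >> h.py <<'E'
P0=np.array([0.53916,0.01662,0.05033,0.4529])
def to(s,pos,yaw=P0[2]):
    Rt=R.from_quat(s["tool_rot"]); c,n=np.cos(yaw),np.sin(yaw)
    # tool y along stand x, z down, x = y cross z
    y=np.array([c,n,0]);z=np.array([0,0,-1.]);T=R.from_matrix(np.c_[np.cross(y,z),y,z])
    print("shift",np.round(Rt.inv().apply(np.array(pos)-s["position"])*1e3,1),"turn",np.round(np.degrees((Rt.inv()*T).as_rotvec()),2))
def st(s):
    print("t",s["clock"],"pos",np.round(s["position"],4),"F",np.round(s["force"],2),"gap",round(float(s["finger_gap"]),4))
E
python3 - <<'E'
from h import *
from bench import ctrl
s=ctrl.sense(); st(s); to(s,[.68,.024,.36]); to(s,[.52,-.31,.36])
d=ctrl.get_image("top")
E
python3 -m creep '[[[0,0,-40],[0,0,0],85],[[30,-15,-70],[0,0,-4],70],[[60,-40,-100],[0,0,-8],40],[[95,-70,-110],[0,0,-13],40],[[125,-95,-110],[0,0,-18],40],[[155,-119,-110],[0,0,-22],40],[[185,-143,-110],[0,0,-26],40],[[215,-167,-110],[0,0,-30],40],[[245,-191,-110],[0,0,-34],40],[[275,-215,-110],[0,0,-38],40],[[305,-238,-110],[0,0,-42],40],[[331,-258,-110],[0,0,-45],40]]'
```

```text
t 0.25 pos [ 0.1798 -0.6504  0.2499] F [-0.02  0.14 -0.8 ] gap 0.0853
shift [ 661.8 -516.9 -109.7] turn [-4.000e-02 -3.000e-02 -7.743e+01]
shift [ 418.6 -237.6 -109.9] turn [-4.000e-02 -3.000e-02 -7.743e+01]
clock: 1.3
position: [0.4314, -0.3112, 0.3607]
tool_rot: [0.863, 0.506, 0.0, 0.0]
force: [1.0, -1.1, 0.5]
finger_gap: 0.0403
```

Run:
```python
from h import *
from bench import ctrl
s=ctrl.sense(); st(s); print(s["q"],s["tool_rot"]);to(s,[.68,.024,.30]);
```

```text
t 1.3 pos [ 0.4314 -0.3112  0.3607] F [ 0.97 -1.13  0.48] gap 0.0403
[ 0.73464288  0.2840621  -0.26897409  1.62334082  0.07836458  1.24414555
 -0.05967871] [8.62732652e-01 5.05660191e-01 3.21694082e-04 1.97353357e-04]
shift [413.9  53.1  60.8] turn [ 4.000e-02 -1.000e-02 -3.213e+01]
```

```bash
python3 -m creep '[[[35,4,0],[0,0,-3],40],[[75,9,0],[0,0,-6],40],[[115,14,0],[0,0,-9],40],[[155,19,0],[0,0,-12],40],[[195,24,0],[0,0,-15],40],[[235,30,5],[0,0,-19],40],[[275,35,15],[0,0,-23],40],[[315,40,30],[0,0,-27],40],[[350,45,40],[0,0,-29],40],[[380,49,50],[0,0,-31],40],[[402,52,58],[0,0,-32],40],[[414,53,61],[0,0,-32.1],40]]'
python3 - <<'E'
from h import *
from bench import ctrl
import cv2
s=ctrl.sense(); st(s); to(s,[.6797,.0237,.199]);print(s["wrist_torque"],s["q"])
for n in ["wrist","scene"]:
    d=ctrl.get_image(n); cv2.imwrite(f"pics/{n}1.png",d["pixels"][:,:,::-1])
    print(n,np.round(proj(d,board(P0,[[.34,.055,0],[.34,-.055,0]])),1).tolist())
E
```

```text
clock: 2.3
position: [0.681, 0.0236, 0.2973]
tool_rot: [0.69, 0.724, -0.0, -0.001]
force: [-0.4, -0.3, 0.3]
finger_gap: 0.0404
t 2.3 pos [0.681  0.0236 0.2973] F [-0.35 -0.25  0.31] gap 0.0404
shift [-0.  -1.  98.3] turn [-0.12 -0.09 -0.09]
[0.03768321 0.05798741 0.02934991] [ 0.15182572  0.58308102 -0.46219993  1.33109824  0.25648541  1.28809362
 -0.26706938]
wrist [[320.1, 161.3], [320.9, 345.5]]
scene [[303.5, 269.8], [251.6, 253.4]]
```

View pics/wrist1.png

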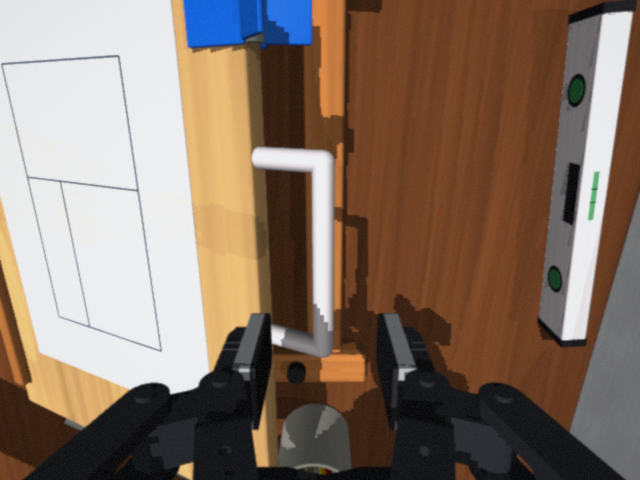

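View pics/scene1.png

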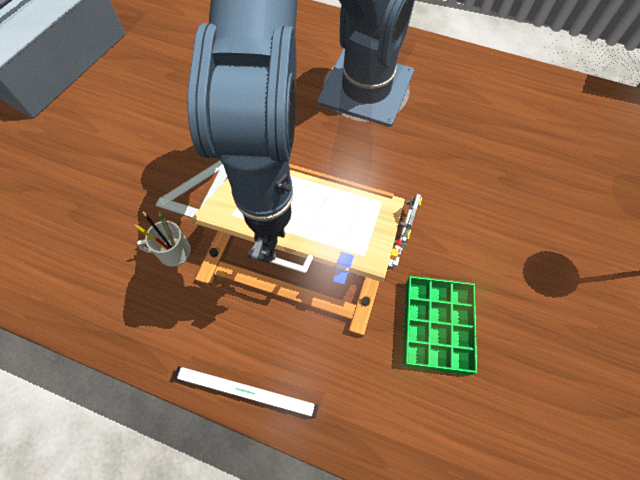

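```bash
python3 -m creep '[[[0,-1,15],[0,0,0],34],[[0,-1,35],[0,0,0],34],[[0,-1,55],[0,0,0],34],[[0,-1,72],[0,0,0],34],[[0,-1,85],[0,0,0],34],[[0,-1,93],[0,0,0],34],[[0,-1,93],[0,0,0],34]]'
python3 - <<'E'
from h import *
from bench import ctrl
import cv2
s=ctrl.sense(); st(s)
d=ctrl.get_image("wrist"); cv2.imwrite(f"pics/wrist2.png",d["pixels"][:,:,::-1])
E
```

```text
clock: 2.98
position: [0.6785, 0.0182, 0.2054]
tool_rot: [0.692, 0.722, -0.001, -0.0]
force: [0.2, 0.1, 0.6]
finger_gap: 0.0342
t 2.9833 pos [0.6785 0.0182 0.2054] F [0.25 0.06 0.59] gap 0.0342
```

View pics/wrist2.png

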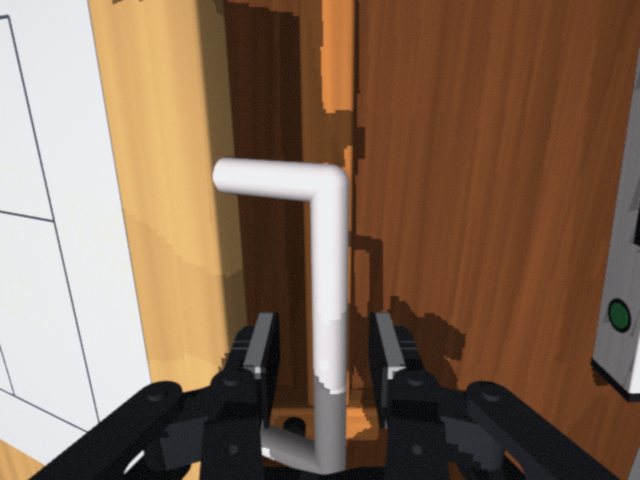

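```bash
python3 -m creep '[[[0,0,0],[0,0,0],24],[[0,0,0],[0,0,0],14],[[0,0,0],[0,0,0],8],[[0,0,0],[0,0,0],8],[[0,0,0],[0,0,0],8]]'
python3 - <<'E'
from h import *
from bench import ctrl
s=ctrl.sense(); st(s);print(s["wrist_torque"])
for t in range(25,60,3):
    q=P0.copy();q[3]=np.radians(t);print(t,np.round(board(q,[[.34,0,0]])[0]*1e3,1))
E
```

```text
clock: 3.45
position: [0.6806, 0.0201, 0.2075]
tool_rot: [0.691, 0.723, 0.001, 0.001]
force: [5.0, -1.2, 4.3]
finger_gap: 0.0094
t 3.45 pos [0.6806 0.0201 0.2075] F [ 5.05 -1.16  4.34] gap 0.0094
[-0.2970411  -0.91446916  0.03440285]
25 [682.1  23.8 193.7]
28 [674.2  23.4 209.6]
31 [665.4  23.  225.1]
34 [655.9  22.5 240.1]
37 [645.6  22.  254.6]
40 [634.5  21.4 268.5]
43 [622.7  20.8 281.9]
46 [610.3  20.2 294.6]
49 [597.1  19.5 306.6]
52 [583.4  18.8 317.9]
55 [569.1  18.1 328.5]
58 [554.3  17.4 338.3]
```

```bash
python3 -m creep '[[[0,0,0],[0,0,0],8]]'
python3 - <<'E'
from h import *
from bench import ctrl
import cv2
s=ctrl.sense(); st(s);print(s["wrist_torque"])
d=ctrl.get_image("wrist"); cv2.imwrite(f"pics/wrist3.png",d["pixels"][:,:,::-1])
a,b=ctrl.get_image("scene"),None
cv2.imwrite("pics/s3.png",cv2.resize(a["pixels"][180:320,180:360,::-1],None,fx=4,fy=4,interpolation=cv2.INTER_CUBIC))
E
```

```text
clock: 3.53
position: [0.6806, 0.0201, 0.2074]
tool_rot: [0.691, 0.723, 0.001, 0.001]
force: [4.7, -2.1, 4.5]
finger_gap: 0.0099
t 3.5333 pos [0.6806 0.0201 0.2074] F [ 4.7  -2.1   4.52] gap 0.0099
[-0.37229244 -1.11629798  0.0333641 ]
```

View pics/wrist3.png

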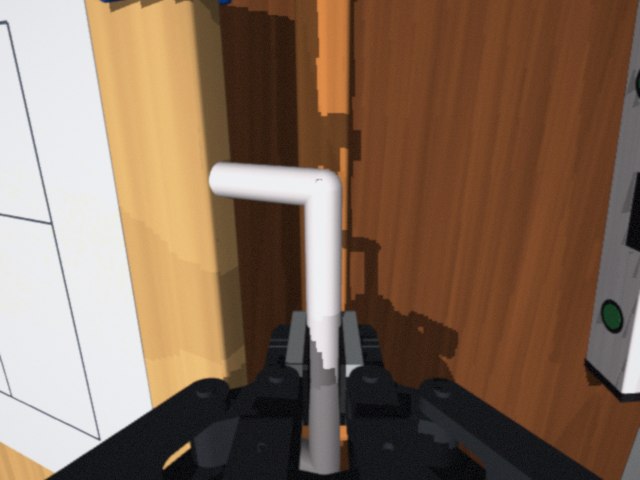

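View pics/s3.png

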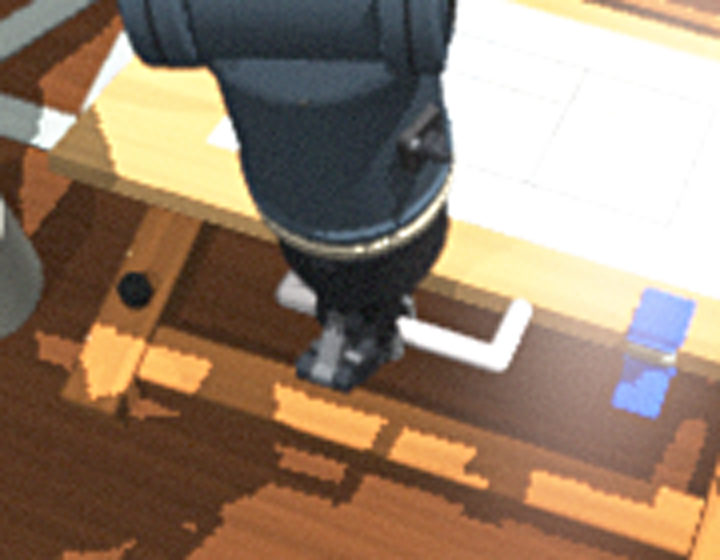

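```bash
cat >> h.py <<'E'
def arc(t0,ts):
    a=np.radians(t0)
    for t in ts:
        b=np.radians(t); print(t,[0,round(340*(np.cos(b)-np.cos(a)),1),round(-340*(np.sin(b)-np.sin(a)),1)],end="; ")
    print()
E
python3 -c "
from h import *
arc(26,range(27,42))"
```

```text
27 [0, np.float64(-2.6), np.float64(-5.3)]; 28 [0, np.float64(-5.4), np.float64(-10.6)]; 29 [0, np.float64(-8.2), np.float64(-15.8)]; 30 [0, np.float64(-11.1), np.float64(-21.0)]; 31 [0, np.float64(-14.2), np.float64(-26.1)]; 32 [0, np.float64(-17.3), np.float64(-31.1)]; 33 [0, np.float64(-20.4), np.float64(-36.1)]; 34 [0, np.float64(-23.7), np.float64(-41.1)]; 35 [0, np.float64(-27.1), np.float64(-46.0)]; 36 [0, np.float64(-30.5), np.float64(-50.8)]; 37 [0, np.float64(-34.1), np.float64(-55.6)]; 38 [0, np.float64(-37.7), np.float64(-60.3)]; 39 [0, np.float64(-41.4), np.float64(-64.9)]; 40 [0, np.float64(-45.1), np.float64(-69.5)]; 41 [0, np.float64(-49.0), np.float64(-74.0)];
```

```bash
python3 -m creep '[[[0,-1,-2],[0,0,0],8],[[0,-2.6,-5.3],[0,0,0],8],[[0,-5.4,-10.6],[0,0,0],8],[[0,-8.2,-15.8],[0,0,0],8],[[0,-11.1,-21],[0,0,0],8],[[0,-14.2,-26.1],[0,0,0],8],[[0,-17.3,-31.1],[0,0,0],8],[[0,-17.3,-31.1],[0,0,0],8]]'
python3 - <<'E'
from h import *
from bench import ctrl
import cv2
s=ctrl.sense(); st(s);print(s["wrist_torque"])
d=ctrl.get_image("wrist"); cv2.imwrite(f"pics/wrist4.png",d["pixels"][:,:,::-1])
a,b=ctrl.get_image("scene"),None
cv2.imwrite("pics/s4.png",cv2.resize(a["pixels"][140:320,180:420,::-1],None,fx=3,fy=3,interpolation=cv2.INTER_CUBIC))
E
```

```text
clock: 4.3
position: [0.6633, 0.0193, 0.2387]
tool_rot: [0.691, 0.723, 0.001, 0.001]
force: [6.9, -1.7, 0.3]
finger_gap: 0.0096
t 4.3 pos [0.6633 0.0193 0.2387] F [ 6.88 -1.73  0.35] gap 0.0096
[-0.2853878 -1.7998273  0.0833438]
```

View pics/wrist4.png

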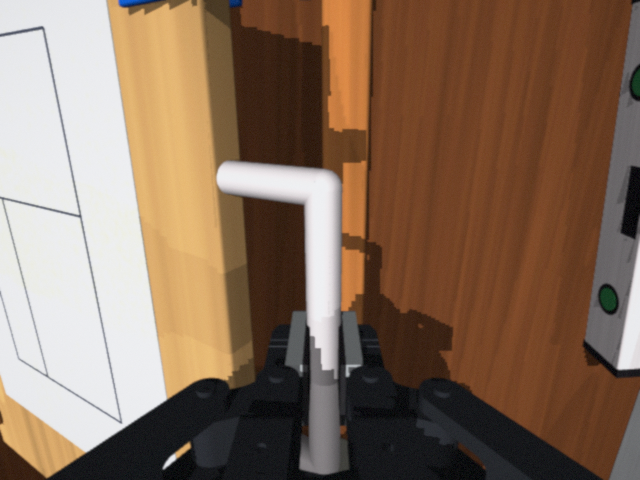

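View pics/s4.png

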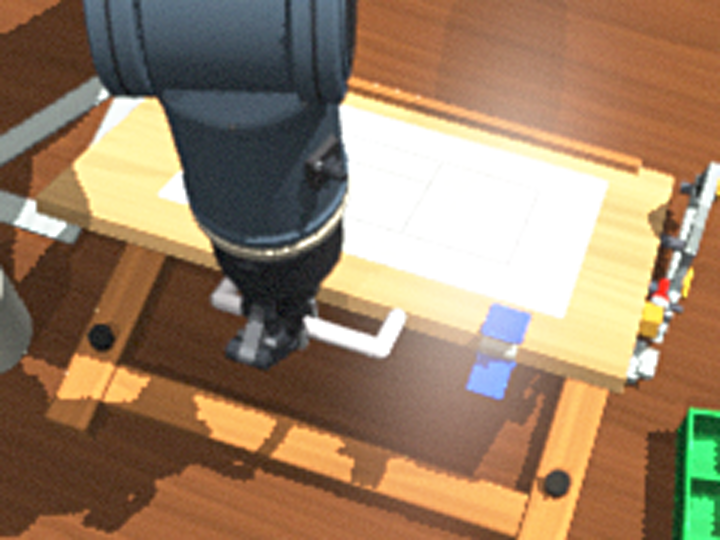

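```bash
python3 -m creep '[[[0,-2,-5.5],[0,0,0],8],[[0,-5,-11],[0,0,0],8],[[0,-8.4,-16],[0,0,0],8],[[0,-12,-21],[0,0,0],8],[[0,-15.5,-25.6],[0,0,0],8],[[0,-19,-30.3],[0,0,0],8],[[0,-22.5,-35],[0,0,0],8],[[0,-26.3,-39.6],[0,0,0],8],[[0,-26.3,-39.6],[0,0,0],8]]'
python3 - <<'E'
from h import *
from bench import ctrl
s=ctrl.sense(); st(s);print(s["wrist_torque"])
arc(40,np.arange(40,51,.5))
E
```

```text
clock: 5.15
position: [0.6353, 0.0179, 0.2778]
tool_rot: [0.691, 0.723, -0.0, 0.0]
force: [4.2, -2.6, -0.8]
finger_gap: 0.0093
t 5.15 pos [0.6353 0.0179 0.2778] F [ 4.19 -2.6  -0.82] gap 0.0093
[-0.44187186 -0.9283601   0.00418969]
40.0 [0, np.float64(0.0), np.float64(-0.0)]; 40.5 [0, np.float64(-1.9), np.float64(-2.3)]; 41.0 [0, np.float64(-3.9), np.float64(-4.5)]; 41.5 [0, np.float64(-5.8), np.float64(-6.7)]; 42.0 [0, np.float64(-7.8), np.float64(-9.0)]; 42.5 [0, np.float64(-9.8), np.float64(-11.2)]; 43.0 [0, np.float64(-11.8), np.float64(-13.3)]; 43.5 [0, np.float64(-13.8), np.float64(-15.5)]; 44.0 [0, np.float64(-15.9), np.float64(-17.6)]; 44.5 [0, np.float64(-17.9), np.float64(-19.8)]; 45.0 [0, np.float64(-20.0), np.float64(-21.9)]; 45.5 [0, np.float64(-22.1), np.float64(-24.0)]; 46.0 [0, np.float64(-24.3), np.float64(-26.0)]; 46.5 [0, np.float64(-26.4), np.float64(-28.1)]; 47.0 [0, np.float64(-28.6), np.float64(-30.1)]; 47.5 [0, np.float64(-30.8), np.float64(-32.1)]; 48.0 [0, np.float64(-33.0), np.float64(-34.1)]; 48.5 [0, np.float64(-35.2), np.float64(-36.1)]; 49.0 [0, np.float64(-37.4), np.float64(-38.1)]; 49.5 [0, np.float64(-39.6), np.float64(-40.0)]; 50.0 [0, np.float64(-41.9), np.float64(-41.9)]; 50.5 [0, np.float64(-44.2), np.float64(-43.8)];
```

```bash
cat > f.py <<'E'
from h import *
from bench import ctrl
s=ctrl.sense(); F=s["force"]; c,n=np.cos(P0[2]),np.sin(P0[2])
sx=F[0]*c+F[1]*n; z=s["position"][2]
b=np.arcsin((z-.0085-.05)/.34)
dx=(s["position"][0]-P0[0])*c+(s["position"][1]-P0[1])*n+.165
b2=np.arctan2(z-.0585,dx)
print("t",round(s["clock"],2),"pos",np.round(s["position"]*1e3,1),"F",np.round(F,1),"gap",round(s["finger_gap"]*1e3,1),"tilt z",round(np.degrees(b),2),"atan",round(np.degrees(b2),2),"r",round(np.hypot(z-.0585,dx)*1e3,1),"Ftan",round(-sx*np.sin(b2)+F[2]*np.cos(b2),2),"Frad",round(sx*np.cos(b2)+F[2]*np.sin(b2),2))
E
python3 -m creep '[[[0,-1.5,-2],[0,0,0],8],[[0,-3.9,-4.5],[0,0,0],8],[[0,-5.8,-6.7],[0,0,0],8],[[0,-7.8,-9],[0,0,0],8],[[0,-8.8,-10],[0,0,0],8],[[0,-9.8,-11.2],[0,0,0],8]]'; python3 f.py
```

```text
clock: 5.65
position: [0.6263, 0.0175, 0.288]
tool_rot: [0.691, 0.723, 0.0, 0.0]
force: [5.1, -2.3, -2.4]
finger_gap: 0.0096
t 5.65 pos [626.3  17.5 288. ] F [ 5.1 -2.3 -2.4] gap 9.6 tilt z 42.46 atan 42.32 r 341.0 Ftan -5.12 Frad 2.09
```

```bash
python3 -c "
from h import *
arc(42.5,[42.75,43,43.25,43.5,43.75,44])"; python3 -m creep '[[[0,-1,-1],[0,0,0],8],[[0,-2,-2.2],[0,0,0],8],[[0,-3,-3.2],[0,0,0],8],[[0,-4,-4.3],[0,0,0],8]]'; python3 f.py
```

```text
42.75 [0, np.float64(-1.0), np.float64(-1.1)]; 43 [0, np.float64(-2.0), np.float64(-2.2)]; 43.25 [0, np.float64(-3.0), np.float64(-3.3)]; 43.5 [0, np.float64(-4.0), np.float64(-4.3)]; 43.75 [0, np.float64(-5.1), np.float64(-5.4)]; 44 [0, np.float64(-6.1), np.float64(-6.5)]; 
clock: 5.98
position: [0.6225, 0.0173, 0.2923]
tool_rot: [0.691, 0.723, 0.0, 0.0]
force: [7.6, -3.1, 1.1]
finger_gap: 0.0094
t 5.98 pos [622.5  17.3 292.3] F [ 7.6 -3.1  1.1] gap 9.4 tilt z 43.44 atan 43.28 r 341.0 Ftan -4.29 Frad 6.13
```

```bash
python3 -m creep '[[[0,-0.7,-1.2],[0,0,0],8],[[0,-1.7,-2.3],[0,0,0],8],[[0,-2.7,-3.3],[0,0,0],8],[[0,-3.7,-4.4],[0,0,0],8]]'; python3 f.py
```

```text
clock: 6.32
position: [0.6185, 0.0171, 0.2966]
tool_rot: [0.691, 0.723, -0.0, 0.0]
force: [4.4, -2.2, -0.5]
finger_gap: 0.0096
t 6.32 pos [618.5  17.1 296.6] F [ 4.4 -2.2 -0.5] gap 9.6 tilt z 44.45 atan 44.26 r 341.1 Ftan -3.35 Frad 2.7
```

```bash
python3 -m creep '[[[0,-1,-1],[0,0,0],8],[[0,-2,-2.1],[0,0,0],8],[[0,-3.1,-3.1],[0,0,0],8],[[0,-4.2,-4.1],[0,0,0],8]]'; python3 f.py
```

```text
clock: 6.65
position: [0.6144, 0.0169, 0.3008]
tool_rot: [0.691, 0.723, -0.0, 0.0]
force: [5.4, -2.7, -2.5]
finger_gap: 0.0094
t 6.65 pos [614.4  16.9 300.8] F [ 5.4 -2.7 -2.5] gap 9.4 tilt z 45.44 atan 45.24 r 341.1 Ftan -5.46 Frad 1.89
```

```bash
python3 -m creep '[[[0,-1,-1],[0,0,0],8],[[0,-2.1,-2],[0,0,0],8],[[0,-3.2,-3],[0,0,0],8],[[0,-4.3,-4.1],[0,0,0],8]]'; python3 f.py
```

```text
clock: 6.98
position: [0.6102, 0.0167, 0.3049]
tool_rot: [0.691, 0.723, -0.0, 0.0]
force: [4.7, -2.3, -1.9]
finger_gap: 0.0095
t 6.98 pos [610.2  16.7 304.9] F [ 4.7 -2.3 -1.9] gap 9.5 tilt z 46.43 atan 46.23 r 341.1 Ftan -4.61 Frad 1.82
```

```bash
python3 -m creep '[[[0,-1.1,-1],[0,0,0],8],[[0,-2.2,-2],[0,0,0],8],[[0,-3.3,-3],[0,0,0],8],[[0,-4.3,-4],[0,0,0],8]]'; python3 f.py
```

```text
clock: 7.32
position: [0.6059, 0.0165, 0.3089]
tool_rot: [0.691, 0.723, -0.0, 0.0]
force: [4.4, -4.1, -2.8]
finger_gap: 0.0094
t 7.32 pos [605.9  16.5 308.9] F [ 4.4 -4.1 -2.8] gap 9.4 tilt z 47.43 atan 47.22 r 341.1 Ftan -4.99 Frad 0.83
```

```bash
python3 -m creep '[[[0,-1.1,-1],[0,0,0],8],[[0,-2.2,-2],[0,0,0],8],[[0,-3.3,-3],[0,0,0],8],[[0,-4.4,-4],[0,0,0],8]]'; python3 f.py
```

```text
clock: 7.65
position: [0.6016, 0.0163, 0.3131]
tool_rot: [0.691, 0.723, 0.0, 0.0]
force: [4.0, -3.0, -0.8]
finger_gap: 0.0094
t 7.65 pos [601.6  16.3 313.1] F [ 4.  -3.  -0.8] gap 9.4 tilt z 48.49 atan 48.24 r 341.3 Ftan -3.39 Frad 2.0
```

```bash
python3 -m creep '[[[0,-1.1,-1],[0,0,0],8],[[0,-2.2,-1.9],[0,0,0],8],[[0,-3.3,-2.9],[0,0,0],8],[[0,-4.5,-3.9],[0,0,0],8]]'; python3 f.py
```

```text
clock: 7.98
position: [0.5971, 0.0161, 0.317]
tool_rot: [0.691, 0.723, 0.0, 0.0]
force: [5.4, -3.5, 0.0]
finger_gap: 0.0098
t 7.98 pos [597.1  16.1 317. ] F [ 5.4 -3.5  0. ] gap 9.8 tilt z 49.49 atan 49.23 r 341.3 Ftan -3.96 Frad 3.44
```

```bash
python3 -m creep '[[[0,-1.1,-1],[0,0,0],8],[[0,-2.2,-1.9],[0,0,0],8],[[0,-3.3,-2.9],[0,0,0],8],[[0,-4.4,-3.9],[0,0,0],8]]'; python3 f.py
```

```text
clock: 8.32
position: [0.5927, 0.0159, 0.3208]
tool_rot: [0.691, 0.723, 0.0, 0.0]
force: [4.1, -3.6, -0.7]
finger_gap: 0.0097
t 8.32 pos [592.7  15.9 320.8] F [ 4.1 -3.6 -0.7] gap 9.7 tilt z 50.49 atan 50.22 r 341.3 Ftan -3.46 Frad 1.96
```

```bash
python3 -m creep '[[[0,-1.2,-0.9],[0,0,0],8],[[0,-2.3,-1.9],[0,0,0],8],[[0,-3.4,-2.8],[0,0,0],8],[[0,-4.6,-3.7],[0,0,0],8]]'; python3 f.py
```

```text
clock: 8.65
position: [0.5881, 0.0156, 0.3245]
tool_rot: [0.691, 0.723, 0.0, 0.0]
force: [4.2, -2.5, -0.9]
finger_gap: 0.0098
t 8.65 pos [588.1  15.6 324.5] F [ 4.2 -2.5 -0.9] gap 9.8 tilt z 51.48 atan 51.2 r 341.3 Ftan -3.74 Frad 1.84
```

```bash
python3 -m creep '[[[0,-1.2,-0.9],[0,0,0],8],[[0,-2.4,-1.8],[0,0,0],8],[[0,-3.5,-2.7],[0,0,0],8],[[0,-4.7,-3.6],[0,0,0],8]]'; python3 f.py
```

```text
clock: 8.98
position: [0.5836, 0.0154, 0.3284]
tool_rot: [0.691, 0.723, 0.0, 0.001]
force: [5.0, -3.4, 1.3]
finger_gap: 0.0092
t 8.98 pos [583.6  15.4 328.4] F [ 5.  -3.4  1.3] gap 9.2 tilt z 52.55 atan 52.21 r 341.6 Ftan -3.01 Frad 4.01
```

```bash
python3 -m creep '[[[0,-1.2,-0.9],[0,0,0],8],[[0,-2.3,-1.7],[0,0,0],8],[[0,-3.5,-2.6],[0,0,0],8],[[0,-4.6,-3.5],[0,0,0],8]]'; python3 f.py
```

```text
clock: 9.32
position: [0.579, 0.0152, 0.3319]
tool_rot: [0.691, 0.723, 0.0, 0.001]
force: [4.7, -3.4, 1.2]
finger_gap: 0.0096
t 9.32 pos [579.   15.2 331.9] F [ 4.7 -3.4  1.2] gap 9.6 tilt z 53.53 atan 53.18 r 341.5 Ftan -2.92 Frad 3.64
```

```bash
python3 -m creep '[[[0,-1,-0.7],[0,0,0],8],[[0,-2,-1.5],[0,0,0],8],[[0,-3,-2.2],[0,0,0],8]]'; python3 f.py
```

```text
clock: 9.57
position: [0.5762, 0.0151, 0.334]
tool_rot: [0.691, 0.723, 0.0, 0.001]
force: [7.3, -2.9, -2.9]
finger_gap: 0.0098
t 9.57 pos [576.2  15.1 334. ] F [ 7.3 -2.9 -2.9] gap 9.8 tilt z 54.13 atan 53.77 r 341.6 Ftan -7.47 Frad 1.87
```

```bash
python3 -m creep '[[[0,-0.5,-0.3],[0,0,0],8],[[0,-1,-0.7],[0,0,0],8]]'; python3 f.py
```

```text
clock: 9.73
position: [0.5755, 0.015, 0.3345]
tool_rot: [0.691, 0.723, 0.001, 0.001]
force: [9.5, -3.3, -4.6]
finger_gap: 0.0096
t 9.73 pos [575.5  15.  334.5] F [ 9.5 -3.3 -4.6] gap 9.6 tilt z 54.27 atan 53.9 r 341.6 Ftan -10.24 Frad 1.75
```

```bash
python3 -m creep '[[[0,-0.5,-0.3],[0,0,0],8],[[0,-1,-0.7],[0,0,0],8]]'; python3 f.py
python3 - <<'E'
from bench import ctrl
import cv2
a=ctrl.get_image("scene")["pixels"]; cv2.imwrite("pics/s5.png",cv2.resize(a[160:300,340:460,::-1],None,fx=4,fy=4,interpolation=cv2.INTER_CUBIC))
a=ctrl.get_image("top")["pixels"]; cv2.imwrite("pics/t5.png",cv2.resize(a[200:350,190:310,::-1],None,fx=4,fy=4,interpolation=cv2.INTER_CUBIC))
E
```

```text
clock: 9.9
position: [0.5749, 0.015, 0.335]
tool_rot: [0.691, 0.722, 0.001, 0.001]
force: [10.8, -3.6, -6.7]
finger_gap: 0.0096
t 9.9 pos [574.9  15.  335. ] F [10.8 -3.6 -6.7] gap 9.6 tilt z 54.42 atan 54.04 r 341.6 Ftan -12.51 Frad 0.81
```

View pics/s5.png

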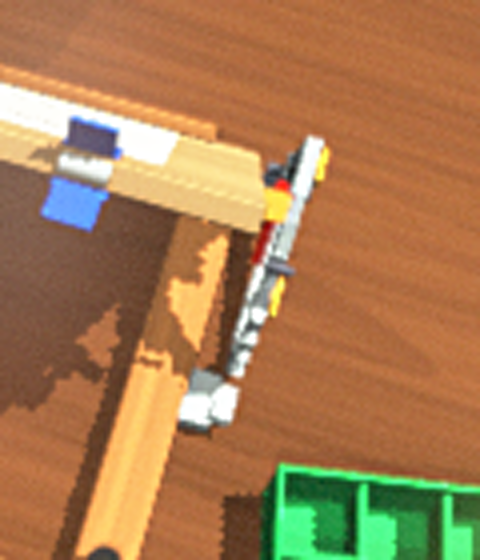

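View pics/t5.png

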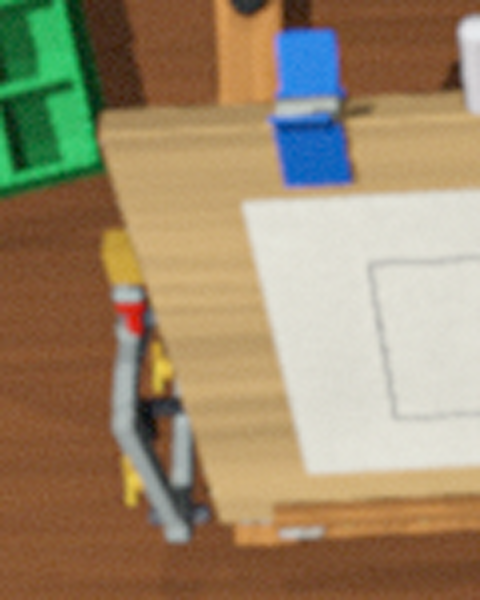

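```bash
python3 -m creep '[[[0,-0.5,-0.3],[0,0,0],8],[[0,-1,-0.7],[0,0,0],8]]'; python3 f.py
```

```text
clock: 10.17
position: [0.5742, 0.0149, 0.3355]
tool_rot: [0.691, 0.723, 0.001, 0.001]
force: [14.9, -2.7, -9.8]
finger_gap: 0.0095
t 10.17 pos [574.2  14.9 335.5] F [14.9 -2.7 -9.8] gap 9.5 tilt z 54.55 atan 54.18 r 341.6 Ftan -17.67 Frad 0.72
```

```bash
python3 -c "
from h import *
arc(54.5,[54,53,52,51,50,49,48,47,46,45,44,43])
arc(43,[42,41,40,39,38,37])
arc(37,[36.5,36,35.5,35,34.5])"; python3 -m creep '[[[0,1,0.7],[0,0,0],8],[[0,2.4,1.7],[0,0,0],8]]'; python3 f.py
```

```text
54 [0, np.float64(2.4), np.float64(1.7)]; 53 [0, np.float64(7.2), np.float64(5.3)]; 52 [0, np.float64(11.9), np.float64(8.9)]; 51 [0, np.float64(16.5), np.float64(12.6)]; 50 [0, np.float64(21.1), np.float64(16.3)]; 49 [0, np.float64(25.6), np.float64(20.2)]; 48 [0, np.float64(30.1), np.float64(24.1)]; 47 [0, np.float64(34.4), np.float64(28.1)]; 46 [0, np.float64(38.7), np.float64(32.2)]; 45 [0, np.float64(43.0), np.float64(36.4)]; 44 [0, np.float64(47.1), np.float64(40.6)]; 43 [0, np.float64(51.2), np.float64(44.9)]; 
42 [0, np.float64(4.0), np.float64(4.4)]; 41 [0, np.float64(7.9), np.float64(8.8)]; 40 [0, np.float64(11.8), np.float64(13.3)]; 39 [0, np.float64(15.6), np.float64(17.9)]; 38 [0, np.float64(19.3), np.float64(22.6)]; 37 [0, np.float64(22.9), np.float64(27.3)]; 
36.5 [0, np.float64(1.8), np.float64(2.4)]; 36 [0, np.float64(3.5), np.float64(4.8)]; 35.5 [0, np.float64(5.3), np.float64(7.2)]; 35 [0, np.float64(7.0), np.float64(9.6)]; 34.5 [0, np.float64(8.7), np.float64(12.0)]; 
clock: 10.33
position: [0.576, 0.0151, 0.3341]
tool_rot: [0.691, 0.722, 0.001, 0.001]
force: [7.7, -3.7, -0.6]
finger_gap: 0.0098
t 10.33 pos [576.   15.1 334.1] F [ 7.7 -3.7 -0.6] gap 9.8 tilt z 54.15 atan 53.79 r 341.6 Ftan -6.42 Frad 3.92
```

```bash
python3 -m creep '[[[0,2,1.5],[0,0,0],8],[[0,6,4.4],[0,0,0],8],[[0,10,7.5],[0,0,0],8],[[0,14.5,11.1],[0,0,0],8],[[0,19,14.8],[0,0,0],8],[[0,23.4,18.6],[0,0,0],8],[[0,27.8,22.5],[0,0,0],8],[[0,32.1,26.5],[0,0,0],8],[[0,36.4,30.5],[0,0,0],8],[[0,40.6,34.7],[0,0,0],8],[[0,44.7,38.8],[0,0,0],8],[[0,48.7,43.1],[0,0,0],8]]'; python3 f.py
```

```text
clock: 11.33
position: [0.624, 0.0174, 0.2911]
tool_rot: [0.691, 0.723, -0.0, 0.0]
force: [5.9, -3.4, 2.5]
finger_gap: 0.0094
t 11.33 pos [624.   17.4 291.1] F [ 5.9 -3.4  2.5] gap 9.4 tilt z 43.17 atan 42.96 r 341.3 Ftan -2.09 Frad 5.94
```

```bash
python3 -m creep '[[[0,4.2,4.2],[0,0,0],8],[[0,8.4,8.6],[0,0,0],8],[[0,12.4,13],[0,0,0],8],[[0,16.4,17.5],[0,0,0],8],[[0,20.3,22.1],[0,0,0],8],[[0,22.2,24.4],[0,0,0],8]]'; python3 f.py
```

```text
clock: 11.83
position: [0.6454, 0.0184, 0.2655]
tool_rot: [0.691, 0.723, -0.001, -0.001]
force: [1.3, -3.7, -1.7]
finger_gap: 0.0096
t 11.83 pos [645.4  18.4 265.5] F [ 1.3 -3.7 -1.7] gap 9.6 tilt z 37.5 atan 37.35 r 341.2 Ftan -2.02 Frad -0.15
```

```bash
python3 -m creep '[[[0,1,1.2],[0,0,0],8],[[0,2,2.6],[0,0,0],8],[[0,3,4],[0,0,0],8],[[0,4.1,5.5],[0,0,0],8]]'; python3 f.py
```

```text
clock: 12.17
position: [0.6493, 0.0187, 0.261]
tool_rot: [0.691, 0.723, -0.001, -0.0]
force: [-1.3, -2.7, -4.4]
finger_gap: 0.0096
t 12.17 pos [649.3  18.7 261. ] F [-1.3 -2.7 -4.4] gap 9.6 tilt z 36.54 atan 36.35 r 341.6 Ftan -2.7 Frad -3.78
```

```bash
python3 -m creep '[[[0,0.9,1.2],[0,0,0],8],[[0,1.7,2.4],[0,0,0],8]]'; python3 f.py
```

```text
clock: 12.33
position: [0.6511, 0.0188, 0.2585]
tool_rot: [0.691, 0.723, -0.0, -0.0]
force: [-1.6, -5.0, -5.0]
finger_gap: 0.0094
t 12.33 pos [651.1  18.8 258.5] F [-1.6 -5.  -5. ] gap 9.4 tilt z 36.04 atan 35.84 r 341.6 Ftan -2.99 Frad -4.46
```

```bash
python3 -m creep '[[[0,0.9,1.2],[0,0,0],8],[[0,1.7,2.4],[0,0,0],8]]'; python3 f.py
```

```text
clock: 12.5
position: [0.6528, 0.0189, 0.2561]
tool_rot: [0.691, 0.723, -0.0, -0.0]
force: [-1.6, -5.1, -4.0]
finger_gap: 0.0093
t 12.5 pos [652.8  18.9 256.1] F [-1.6 -5.1 -4. ] gap 9.3 tilt z 35.54 atan 35.35 r 341.6 Ftan -2.2 Frad -3.9
```

```bash
python3 -m creep '[[[0,0.5,1.2],[0,0,0],8],[[0,1.2,2.4],[0,0,0],8]]'; python3 f.py
```

```text
clock: 12.67
position: [0.6543, 0.019, 0.254]
tool_rot: [0.691, 0.723, -0.0, 0.0]
force: [-0.7, -4.5, -4.6]
finger_gap: 0.0093
t 12.67 pos [654.3  19.  254. ] F [-0.7 -4.5 -4.6] gap 9.3 tilt z 35.09 atan 34.91 r 341.6 Ftan -3.24 Frad -3.36
```

```bash
python3 -m creep '[[[0,0.7,1.2],[0,0,0],8],[[0,1.4,2.4],[0,0,0],8]]'; python3 f.py
```

```text
clock: 12.83
position: [0.6558, 0.0191, 0.2517]
tool_rot: [0.691, 0.723, -0.0, 0.0]
force: [-1.1, -4.9, -3.7]
finger_gap: 0.0094
t 12.83 pos [655.8  19.1 251.7] F [-1.1 -4.9 -3.7] gap 9.4 tilt z 34.62 atan 34.44 r 341.5 Ftan -2.29 Frad -3.15
```

```bash
python3 -m creep '[[[0,0.8,1.2],[0,0,0],8],[[0,1.6,2.4],[0,0,0],8]]'; python3 f.py
```

```text
clock: 13.0
position: [0.6574, 0.0191, 0.2493]
tool_rot: [0.691, 0.723, -0.0, 0.0]
force: [-1.4, -4.6, -2.8]
finger_gap: 0.0093
t 13.0 pos [657.4  19.1 249.3] F [-1.4 -4.6 -2.8] gap 9.3 tilt z 34.14 atan 33.96 r 341.5 Ftan -1.41 Frad -2.9
```

```bash
python3 -m creep '[[[0,0.8,1.2],[0,0,0],8],[[0,1.6,2.4],[0,0,0],8]]'; python3 f.py
```

```text
clock: 13.17
position: [0.659, 0.0193, 0.2469]
tool_rot: [0.691, 0.723, 0.0, 0.0]
force: [-0.2, -4.6, -2.9]
finger_gap: 0.0093
t 13.17 pos [659.   19.3 246.9] F [-0.2 -4.6 -2.9] gap 9.3 tilt z 33.65 atan 33.48 r 341.5 Ftan -2.18 Frad -1.94
```

```bash
python3 -c "
from h import *
arc(33.5,[33,32.5,32,31.5,31,30.5,30,29.5,29])
arc(29,range(28,17,-1))
arc(18,range(17,6,-1))
arc(7,[6,5,4,3,2,1,.5,0])"; python3 -m creep '[[[0,1.6,2.5],[0,0,0],8],[[0,3.2,5],[0,0,0],8]]'; python3 f.py
```

```text
33 [0, np.float64(1.6), np.float64(2.5)]; 32.5 [0, np.float64(3.2), np.float64(5.0)]; 32 [0, np.float64(4.8), np.float64(7.5)]; 31.5 [0, np.float64(6.4), np.float64(10.0)]; 31 [0, np.float64(7.9), np.float64(12.5)]; 30.5 [0, np.float64(9.4), np.float64(15.1)]; 30 [0, np.float64(10.9), np.float64(17.7)]; 29.5 [0, np.float64(12.4), np.float64(20.2)]; 29 [0, np.float64(13.8), np.float64(22.8)]; 
28 [0, np.float64(2.8), np.float64(5.2)]; 27 [0, np.float64(5.6), np.float64(10.5)]; 26 [0, np.float64(8.2), np.float64(15.8)]; 25 [0, np.float64(10.8), np.float64(21.1)]; 24 [0, np.float64(13.2), np.float64(26.5)]; 23 [0, np.float64(15.6), np.float64(32.0)]; 22 [0, np.float64(17.9), np.float64(37.5)]; 21 [0, np.float64(20.0), np.float64(43.0)]; 20 [0, np.float64(22.1), np.float64(48.5)]; 19 [0, np.float64(24.1), np.float64(54.1)]; 18 [0, np.float64(26.0), np.float64(59.8)]; 
17 [0, np.float64(1.8), np.float64(5.7)]; 16 [0, np.float64(3.5), np.float64(11.3)]; 15 [0, np.float64(5.1), np.float64(17.1)]; 14 [0, np.float64(6.5), np.float64(22.8)]; 13 [0, np.float64(7.9), np.float64(28.6)]; 12 [0, np.float64(9.2), np.float64(34.4)]; 11 [0, np.float64(10.4), np.float64(40.2)]; 10 [0, np.float64(11.5), np.float64(46.0)]; 9 [0, np.float64(12.5), np.float64(51.9)]; 8 [0, np.float64(13.3), np.float64(57.7)]; 7 [0, np.float64(14.1), np.float64(63.6)]; 
6 [0, np.float64(0.7), np.float64(5.9)]; 5 [0, np.float64(1.2), np.float64(11.8)]; 4 [0, np.float64(1.7), np.float64(17.7)]; 3 [0, np.float64(2.1), np.float64(23.6)]; 2 [0, np.float64(2.3), np.float64(29.6)]; 1 [0, np.float64(2.5), np.float64(35.5)]; 0.5 [0, np.float64(2.5), np.float64(38.5)]; 0 [0, np.float64(2.5), np.float64(41.4)]; 
clock: 13.33
position: [0.6622, 0.0194, 0.242]
tool_rot: [0.691, 0.723, 0.0, 0.0]
force: [-1.1, -4.8, -2.9]
finger_gap: 0.0098
t 13.33 pos [662.2  19.4 242. ] F [-1.1 -4.8 -2.9] gap 9.8 tilt z 32.66 atan 32.49 r 341.5 Ftan -1.76 Frad -2.72
```

```bash
python3 -m creep '[[[0,2.5,5],[0,0,0],8],[[-0.5,5.2,10.1],[0,0,0],8],[[-0.5,7.7,15.3],[0,0,0],8],[[-0.5,9.3,18.5],[0,0,0],8],[[-0.5,10.6,21.2],[0,0,0],8],[[-0.5,11.9,23.8],[0,0,0],8]]'; python3 f.py
```

```text
clock: 13.83
position: [0.676, 0.02, 0.2187]
tool_rot: [0.691, 0.723, 0.002, 0.001]
force: [5.3, -3.5, 0.8]
finger_gap: 0.0099
t 13.83 pos [676.   20.  218.7] F [ 5.3 -3.5  0.8] gap 9.9 tilt z 28.12 atan 27.97 r 341.7 Ftan -1.66 Frad 4.94
```

Still free. Continue down past 27.

```bash
python3 -m creep '[[[0,1.3,2.6],[0,0,0],8],[[0,2.6,5.2],[0,0,0],8],[[0,3.9,7.9],[0,0,0],8]]'; python3 f.py
```

```text
clock: 14.08
position: [0.6799, 0.0202, 0.2109]
tool_rot: [0.691, 0.723, 0.002, 0.001]
force: [5.1, -3.5, -2.2]
finger_gap: 0.0094
t 14.08 pos [679.9  20.2 210.9] F [ 5.1 -3.5 -2.2] gap 9.4 tilt z 26.62 atan 26.49 r 341.6 Ftan -4.21 Frad 3.44
```

```bash
python3 -m creep '[[[0,1.2,2.6],[0,0,0],8],[[0,3.4,7.9],[0,0,0],8],[[0,5.8,13.3],[0,0,0],8],[[0,8.2,18.7],[0,0,0],8],[[0,10.4,24.1],[0,0,0],8],[[0,12.5,29.6],[0,0,0],8]]'; python3 f.py
```

```text
clock: 14.58
position: [0.6927, 0.0208, 0.1813]
tool_rot: [0.691, 0.723, 0.002, 0.001]
force: [6.1, -3.7, 0.2]
finger_gap: 0.0092
t 14.58 pos [692.7  20.8 181.3] F [ 6.1 -3.7  0.2] gap 9.2 tilt z 21.16 atan 21.07 r 341.4 Ftan -1.96 Frad 5.55
```

```bash
python3 -m creep '[[[0,1.5,4],[0,0,0],8],[[0,2.8,7.5],[0,0,0],8],[[0,4.1,11],[0,0,0],8],[[0,5.5,15],[0,0,0],8],[[0,6.9,19.5],[0,0,0],8],[[0,8.3,24],[0,0,0],8]]'; python3 f.py
```

```text
clock: 15.08
position: [0.7009, 0.0212, 0.1572]
tool_rot: [0.691, 0.723, 0.002, 0.001]
force: [5.1, -3.7, -1.6]
finger_gap: 0.0095
t 15.08 pos [700.9  21.2 157.2] F [ 5.1 -3.7 -1.6] gap 9.5 tilt z 16.88 atan 16.81 r 341.3 Ftan -2.92 Frad 4.28
```

```bash
python3 -m creep '[[[0,1.3,5],[0,0,0],8],[[0,2.8,10.5],[0,0,0],8],[[0,4.2,16],[0,0,0],8],[[0,5.4,21],[0,0,0],8],[[0,6.5,25.5],[0,0,0],8],[[0,7.4,30],[0,0,0],8],[[0,8.2,34],[0,0,0],8]]'; python3 f.py
```

```text
clock: 15.67
position: [0.7093, 0.0216, 0.1231]
tool_rot: [0.691, 0.723, 0.002, 0.001]
force: [6.5, -3.8, -1.9]
finger_gap: 0.0093
t 15.67 pos [709.3  21.6 123.1] F [ 6.5 -3.8 -1.9] gap 9.3 tilt z 10.94 atan 10.9 r 341.3 Ftan -3.01 Frad 5.79
```

```bash
python3 -m creep '[[[0,1,6],[0,0,0],8],[[0,2,12],[0,0,0],8],[[0,2.9,18],[0,0,0],8],[[0,3.6,24],[0,0,0],8],[[0,4.2,29],[0,0,0],8],[[0,4.6,33],[0,0,0],8]]'; python3 f.py
```

```text
clock: 16.17
position: [0.7141, 0.0219, 0.0899]
tool_rot: [0.691, 0.723, 0.002, 0.001]
force: [7.0, -2.6, -2.2]
finger_gap: 0.0094
t 16.17 pos [714.1  21.9  89.9] F [ 7.  -2.6 -2.2] gap 9.4 tilt z 5.31 atan 5.28 r 341.4 Ftan -2.78 Frad 6.63
```

```bash
python3 -m creep '[[[0,0.3,3],[0,0,0],8],[[0,0.6,6],[0,0,0],8],[[0,0.8,9],[0,0,0],8]]'; python3 f.py
```

```text
clock: 16.42
position: [0.7148, 0.0219, 0.0812]
tool_rot: [0.691, 0.723, 0.002, 0.001]
force: [6.0, -3.3, -1.5]
finger_gap: 0.0094
t 16.42 pos [714.8  21.9  81.2] F [ 6.  -3.3 -1.5] gap 9.4 tilt z 3.83 atan 3.81 r 341.4 Ftan -1.88 Frad 5.69
```

```bash
python3 -m creep '[[[0,0.2,2.5],[0,0,0],8],[[0,0.3,5],[0,0,0],8]]'; python3 f.py
```

```text
clock: 16.58
position: [0.7151, 0.0219, 0.0763]
tool_rot: [0.691, 0.723, 0.002, 0.001]
force: [7.0, -2.4, -0.9]
finger_gap: 0.0095
t 16.58 pos [715.1  21.9  76.3] F [ 7.  -2.4 -0.9] gap 9.5 tilt z 3.0 atan 2.99 r 341.4 Ftan -1.26 Frad 6.85
```

```bash
python3 -m creep '[[[0,0.5,2],[0,0,0],8],[[0,0.8,4],[0,0,0],8]]'; python3 f.py
```

```text
clock: 16.75
position: [0.7154, 0.022, 0.072]
tool_rot: [0.691, 0.723, 0.002, 0.001]
force: [5.3, -2.7, -2.9]
finger_gap: 0.0098
t 16.75 pos [715.4  22.   72. ] F [ 5.3 -2.7 -2.9] gap 9.8 tilt z 2.28 atan 2.27 r 341.6 Ftan -3.07 Frad 5.01
```

```bash
python3 -m creep '[[[0,0,1.5],[0,0,0],8],[[0,0,3],[0,0,0],8]]'; python3 f.py
```

```text
clock: 16.92
position: [0.7155, 0.022, 0.069]
tool_rot: [0.691, 0.723, 0.002, 0.001]
force: [6.0, -3.4, -2.3]
finger_gap: 0.0094
t 16.92 pos [715.5  22.   69. ] F [ 6.  -3.4 -2.3] gap 9.4 tilt z 1.77 atan 1.76 r 341.6 Ftan -2.44 Frad 5.75
```

```bash
python3 -m creep '[[[0,0,1.5],[0,0,0],8],[[0,0,3],[0,0,0],8]]'; python3 f.py
```

```text
clock: 17.08
position: [0.7156, 0.022, 0.0661]
tool_rot: [0.691, 0.723, 0.002, 0.001]
force: [6.0, -3.0, -3.5]
finger_gap: 0.0095
t 17.08 pos [715.6  22.   66.1] F [ 6.  -3.  -3.5] gap 9.5 tilt z 1.28 atan 1.28 r 341.6 Ftan -3.64 Frad 5.81
```

```bash
python3 -m creep '[[[0,0,1],[0,0,0],8],[[0,0,2],[0,0,0],8]]'; python3 f.py
```

```text
clock: 17.25
position: [0.7156, 0.022, 0.0641]
tool_rot: [0.691, 0.723, 0.002, 0.001]
force: [5.4, -2.9, -2.9]
finger_gap: 0.0093
t 17.25 pos [715.6  22.   64.1] F [ 5.4 -2.9 -2.9] gap 9.3 tilt z 0.94 atan 0.94 r 341.6 Ftan -3.02 Frad 5.2
```

```bash
python3 -m creep '[[[0,0,1],[0,0,0],8],[[0,0,2],[0,0,0],8]]'; python3 f.py
```

```text
clock: 17.42
position: [0.7157, 0.022, 0.0621]
tool_rot: [0.691, 0.723, 0.002, 0.001]
force: [5.4, -3.5, -3.5]
finger_gap: 0.01
t 17.42 pos [715.7  22.   62.1] F [ 5.4 -3.5 -3.5] gap 10.0 tilt z 0.61 atan 0.61 r 341.6 Ftan -3.53 Frad 5.15
```

```bash
python3 -m creep '[[[0,0,1],[0,0,0],8],[[0,0,1.5],[0,0,0],8]]'; python3 f.py
```

```text
clock: 17.58
position: [0.7157, 0.022, 0.0606]
tool_rot: [0.691, 0.723, 0.002, 0.001]
force: [5.8, -2.4, -3.0]
finger_gap: 0.0095
t 17.58 pos [715.7  22.   60.6] F [ 5.8 -2.4 -3. ] gap 9.5 tilt z 0.35 atan 0.35 r 341.6 Ftan -3.02 Frad 5.61
```

```bash
python3 -m creep '[[[0,0,1],[0,0,0],8],[[0,0,1.5],[0,0,0],8]]'; python3 f.py
```

```text
clock: 17.75
position: [0.7157, 0.022, 0.0591]
tool_rot: [0.691, 0.723, 0.002, 0.001]
force: [6.7, -3.2, -3.7]
finger_gap: 0.0097
t 17.75 pos [715.7  22.   59.1] F [ 6.7 -3.2 -3.7] gap 9.7 tilt z 0.1 atan 0.1 r 341.6 Ftan -3.73 Frad 6.57
```

```bash
python3 -m creep '[[[0,0,0.8],[0,0,0],8],[[0,0,1.5],[0,0,0],8]]'; python3 f.py
```

```text
clock: 17.92
position: [0.7157, 0.0221, 0.0576]
tool_rot: [0.691, 0.723, 0.002, 0.001]
force: [5.8, -1.7, -3.6]
finger_gap: 0.0098
t 17.92 pos [715.7  22.1  57.6] F [ 5.8 -1.7 -3.6] gap 9.8 tilt z -0.15 atan -0.15 r 341.6 Ftan -3.61 Frad 5.72
```

```bash
python3 -m creep '[[[0,0,0.7],[0,0,0],8],[[0,0,1.2],[0,0,0],8]]'; python3 f.py
```

```text
clock: 18.08
position: [0.7157, 0.022, 0.0575]
tool_rot: [0.691, 0.723, 0.002, 0.001]
force: [1.4, -3.0, 10.4]
finger_gap: 0.0093
t 18.08 pos [715.7  22.   57.5] F [ 1.4 -3.  10.4] gap 9.3 tilt z -0.17 atan -0.17 r 341.6 Ftan 10.43 Frad 1.22
```

```bash
python3 -m creep '[[[0,0,-0.7],[0,0,0],8],[[0,0,-0.7],[0,0,0],8]]'; python3 f.py
python3 - <<'E'
from bench import ctrl
import cv2
a=ctrl.get_image("scene")["pixels"]; cv2.imwrite("pics/s6.png",cv2.resize(a[150:340,170:450,::-1],None,fx=2.8,fy=2.8,interpolation=cv2.INTER_CUBIC))
a=ctrl.get_image("wrist")["pixels"]; cv2.imwrite("pics/w6.png",a[:,:,::-1])
E
```

```text
clock: 18.25
position: [0.7157, 0.022, 0.0576]
tool_rot: [0.691, 0.723, 0.002, 0.001]
force: [4.9, -2.9, -0.3]
finger_gap: 0.0099
t 18.25 pos [715.7  22.   57.6] F [ 4.9 -2.9 -0.3] gap 9.9 tilt z -0.16 atan -0.16 r 341.6 Ftan -0.31 Frad 4.77
```

View pics/s6.png

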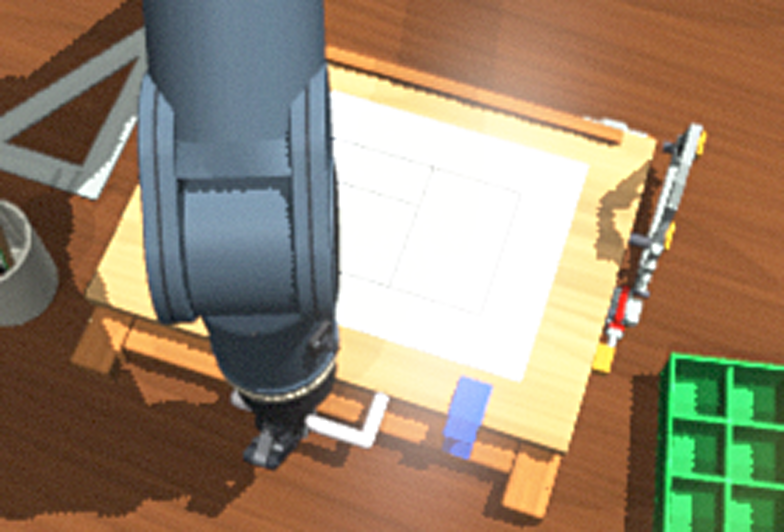

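View pics/w6.png

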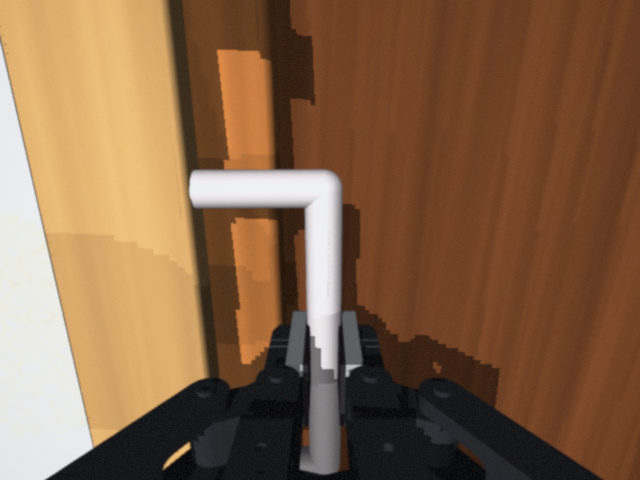

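```bash
python3 -c "
from h import *
arc(0,[.3,1,2,3,4,5,6,7,8,9,10])
arc(10,[11,12,13,14,15,16,17,18,19,20,21,22,22.5])"
```

```text
0.3 [0, np.float64(-0.0), np.float64(-1.8)]; 1 [0, np.float64(-0.1), np.float64(-5.9)]; 2 [0, np.float64(-0.2), np.float64(-11.9)]; 3 [0, np.float64(-0.5), np.float64(-17.8)]; 4 [0, np.float64(-0.8), np.float64(-23.7)]; 5 [0, np.float64(-1.3), np.float64(-29.6)]; 6 [0, np.float64(-1.9), np.float64(-35.5)]; 7 [0, np.float64(-2.5), np.float64(-41.4)]; 8 [0, np.float64(-3.3), np.float64(-47.3)]; 9 [0, np.float64(-4.2), np.float64(-53.2)]; 10 [0, np.float64(-5.2), np.float64(-59.0)]; 
11 [0, np.float64(-1.1), np.float64(-5.8)]; 12 [0, np.float64(-2.3), np.float64(-11.6)]; 13 [0, np.float64(-3.5), np.float64(-17.4)]; 14 [0, np.float64(-4.9), np.float64(-23.2)]; 15 [0, np.float64(-6.4), np.float64(-29.0)]; 16 [0, np.float64(-8.0), np.float64(-34.7)]; 17 [0, np.float64(-9.7), np.float64(-40.4)]; 18 [0, np.float64(-11.5), np.float64(-46.0)]; 19 [0, np.float64(-13.4), np.float64(-51.7)]; 20 [0, np.float64(-15.3), np.float64(-57.2)]; 21 [0, np.float64(-17.4), np.float64(-62.8)]; 22 [0, np.float64(-19.6), np.float64(-68.3)]; 22.5 [0, np.float64(-20.7), np.float64(-71.1)];
```

```bash
python3 -m creep '[[[0,0,-1.8],[0,0,0],8],[[0,0.1,-5.9],[0,0,0],8],[[0,0,-11.9],[0,0,0],8],[[0,-0.2,-17.8],[0,0,0],8],[[0,-0.5,-23.7],[0,0,0],8],[[0,-1,-29.6],[0,0,0],8],[[0,-1.5,-35.5],[0,0,0],8],[[0,-2.1,-41.4],[0,0,0],8],[[0,-2.9,-47.3],[0,0,0],8],[[0,-3.8,-53.2],[0,0,0],8],[[0,-4.8,-59],[0,0,0],8]]'; python3 f.py
python3 -m creep '[[[0,-1.1,-5.8],[0,0,0],8],[[0,-2.3,-11.6],[0,0,0],8],[[0,-3.5,-17.4],[0,0,0],8],[[0,-4.9,-23.2],[0,0,0],8],[[0,-6.4,-29],[0,0,0],8],[[0,-8,-34.7],[0,0,0],8],[[0,-9.7,-40.4],[0,0,0],8],[[0,-11.5,-46],[0,0,0],8]]'; python3 f.py
```

```text
clock: 19.27
position: [0.7107, 0.0219, 0.1163]
tool_rot: [0.691, 0.723, 0.002, 0.001]
force: [6.1, -3.5, -4.1]
finger_gap: 0.01
t 19.27 pos [710.7  21.9 116.3] F [ 6.1 -3.5 -4.1] gap 10.0 tilt z 9.79 atan 9.75 r 341.6 Ftan -5.03 Frad 5.11
clock: 19.93
position: [0.6995, 0.0213, 0.1626]
tool_rot: [0.691, 0.723, 0.002, 0.001]
force: [7.3, -1.8, -2.6]
finger_gap: 0.0099
t 19.93 pos [699.5  21.3 162.6] F [ 7.3 -1.8 -2.6] gap 9.9 tilt z 17.83 atan 17.74 r 341.7 Ftan -4.68 Frad 6.1
```

```bash
python3 -m creep '[[[0,-1.9,-5.7],[0,0,0],8],[[0,-3.8,-11.2],[0,0,0],8],[[0,-5.9,-16.8],[0,0,0],8],[[0,-7,-19.5],[0,0,0],8],[[0,-8.1,-22.3],[0,0,0],8],[[0,-8.1,-22.3],[0,0,0],8]]'; python3 f.py
```

```text
clock: 20.43
position: [0.6915, 0.0209, 0.1854]
tool_rot: [0.691, 0.723, 0.003, 0.002]
force: [6.4, -3.1, -0.2]
finger_gap: 0.0095
t 20.43 pos [691.5  20.9 185.4] F [ 6.4 -3.1 -0.2] gap 9.5 tilt z 21.92 atan 21.8 r 341.8 Ftan -2.5 Frad 5.71
```

```bash
python3 -m creep '[[[0,0.8,2],[0,0,0],8],[[0,1.6,4],[0,0,0],8],[[0,2.4,6],[0,0,0],8],[[0,3.2,8],[0,0,0],8]]'; python3 f.py
```

```text
clock: 20.77
position: [0.6947, 0.0211, 0.1768]
tool_rot: [0.691, 0.723, 0.002, 0.002]
force: [6.8, -3.5, -0.8]
finger_gap: 0.0099
t 20.77 pos [694.7  21.1 176.8] F [ 6.8 -3.5 -0.8] gap 9.9 tilt z 20.36 atan 20.26 r 341.7 Ftan -3.0 Frad 5.91
```

```bash
python3 -m creep '[[[0,0.4,1],[0,0,0],8],[[0,0.7,2],[0,0,0],8]]'; python3 f.py
```

```text
clock: 20.93
position: [0.6955, 0.0211, 0.1748]
tool_rot: [0.691, 0.723, 0.002, 0.001]
force: [7.1, -2.1, -0.4]
finger_gap: 0.0092
t 20.93 pos [695.5  21.1 174.8] F [ 7.1 -2.1 -0.4] gap 9.2 tilt z 20.0 atan 19.89 r 341.7 Ftan -2.71 Frad 6.41
```

```bash
python3 -m creep '[[[0,0.3,0.8],[0,0,0],8],[[0,0.6,1.6],[0,0,0],8]]'; python3 f.py
```

```text
clock: 21.1
position: [0.696, 0.0211, 0.1732]
tool_rot: [0.691, 0.723, 0.002, 0.001]
force: [6.8, -2.2, -0.1]
finger_gap: 0.0099
t 21.1 pos [696.   21.1 173.2] F [ 6.8 -2.2 -0.1] gap 9.9 tilt z 19.72 atan 19.62 r 341.7 Ftan -2.36 Frad 6.26
```

```bash
python3 -m creep '[[[0,0.3,0.7],[0,0,0],8],[[0,0.5,1.3],[0,0,0],8]]'; python3 f.py
```

```text
clock: 21.27
position: [0.6965, 0.0211, 0.1719]
tool_rot: [0.691, 0.723, 0.002, 0.001]
force: [7.2, -3.0, -0.6]
finger_gap: 0.0098
t 21.27 pos [696.5  21.1 171.9] F [ 7.2 -3.  -0.6] gap 9.8 tilt z 19.48 atan 19.38 r 341.7 Ftan -2.92 Frad 6.42
```

```bash
python3 -m creep '[[[0,0.2,0.6],[0,0,0],8],[[0,0.4,1.2],[0,0,0],8]]'; python3 f.py
```

```text
clock: 21.43
position: [0.6969, 0.0212, 0.1707]
tool_rot: [0.691, 0.723, 0.002, 0.001]
force: [7.4, -2.4, -0.6]
finger_gap: 0.0096
t 21.43 pos [696.9  21.2 170.7] F [ 7.4 -2.4 -0.6] gap 9.6 tilt z 19.27 atan 19.18 r 341.7 Ftan -2.97 Frad 6.7
```

```bash
python3 -m creep '[[[0,0.2,0.6],[0,0,0],8],[[0,0.4,1.2],[0,0,0],8]]'; python3 f.py
```

```text
clock: 21.6
position: [0.6973, 0.0211, 0.1695]
tool_rot: [0.691, 0.723, 0.002, 0.001]
force: [7.3, -2.3, -1.1]
finger_gap: 0.0098
t 21.6 pos [697.3  21.1 169.5] F [ 7.3 -2.3 -1.1] gap 9.8 tilt z 19.06 atan 18.96 r 341.7 Ftan -3.36 Frad 6.41
```

```bash
python3 -m creep '[[[0,0.2,0.6],[0,0,0],8],[[0,0.4,1.2],[0,0,0],8]]'; python3 f.py
```

```text
clock: 21.77
position: [0.6977, 0.0212, 0.1684]
tool_rot: [0.691, 0.723, 0.002, 0.001]
force: [7.1, -2.6, -0.2]
finger_gap: 0.0096
t 21.77 pos [697.7  21.2 168.4] F [ 7.1 -2.6 -0.2] gap 9.6 tilt z 18.85 atan 18.76 r 341.7 Ftan -2.4 Frad 6.55
```

```bash
python3 -m creep '[[[0,0.2,0.6],[0,0,0],8],[[0,0.4,1.2],[0,0,0],8]]'; python3 f.py
```

```text
clock: 21.93
position: [0.6981, 0.0212, 0.1673]
tool_rot: [0.691, 0.723, 0.002, 0.001]
force: [6.6, -2.1, 1.3]
finger_gap: 0.0093
t 21.93 pos [698.1  21.2 167.3] F [ 6.6 -2.1  1.3] gap 9.3 tilt z 18.66 atan 18.57 r 341.7 Ftan -0.79 Frad 6.55
```

Possible load transfer beginning.

```bash
python3 -m creep '[[[0,0.1,0.3],[0,0,0],8],[[0,0.2,0.5],[0,0,0],8]]'; python3 f.py
```

```text
clock: 22.1
position: [0.6982, 0.0212, 0.1669]
tool_rot: [0.691, 0.723, 0.002, 0.001]
force: [5.9, -2.9, 1.5]
finger_gap: 0.0097
t 22.1 pos [698.2  21.2 166.9] F [ 5.9 -2.9  1.5] gap 9.7 tilt z 18.6 atan 18.5 r 341.8 Ftan -0.37 Frad 5.98
```

```bash
python3 -m creep '[[[0,0.1,0.3],[0,0,0],8],[[0,0.1,0.3],[0,0,0],8]]'; python3 f.py
```

```text
clock: 22.27
position: [0.6983, 0.0212, 0.1667]
tool_rot: [0.691, 0.723, 0.002, 0.001]
force: [6.2, -3.1, 2.1]
finger_gap: 0.0097
t 22.27 pos [698.3  21.2 166.7] F [ 6.2 -3.1  2.1] gap 9.7 tilt z 18.56 atan 18.46 r 341.7 Ftan 0.07 Frad 6.35
```

```bash
python3 -m creep '[[[0,0.1,0.4],[0,0,0],8],[[0,0.2,0.7],[0,0,0],8],[[0,0.2,0.7],[0,0,0],8]]'; python3 f.py
```

```text
clock: 22.52
position: [0.6985, 0.0212, 0.1662]
tool_rot: [0.691, 0.723, 0.002, 0.002]
force: [6.5, -2.3, 3.9]
finger_gap: 0.0094
t 22.52 pos [698.5  21.2 166.2] F [ 6.5 -2.3  3.9] gap 9.4 tilt z 18.46 atan 18.37 r 341.7 Ftan 1.69 Frad 7.32
```

```bash
python3 -m creep '[[[0,0.8,0],[0,0,0],8],[[0,1.5,0],[0,0,0],8]]'; python3 f.py; python3 -m creep '[[[0,0,0],[0,0,0],12],[[0,0,0],[0,0,0],16],[[0,0,0],[0,0,0],22],[[0,0,0],[0,0,0],30],[[0,0,0],[0,0,0],36],[[0,0,0],[0,0,0],36]]'; python3 f.py
python3 - <<'E'
from bench import ctrl
import cv2
a=ctrl.get_image("scene")["pixels"]; cv2.imwrite("pics/s7.png",cv2.resize(a[150:340,170:450,::-1],None,fx=2.8,fy=2.8,interpolation=cv2.INTER_CUBIC))
a=ctrl.get_image("wrist")["pixels"]; cv2.imwrite("pics/w7.png",a[:,:,::-1])
E
```

```text
clock: 22.68
position: [0.6987, 0.0212, 0.1657]
tool_rot: [0.691, 0.723, 0.001, 0.001]
force: [2.5, -2.3, 4.5]
finger_gap: 0.0097
t 22.68 pos [698.7  21.2 165.7] F [ 2.5 -2.3  4.5] gap 9.7 tilt z 18.37 atan 18.27 r 341.8 Ftan 3.54 Frad 3.67
clock: 23.18
position: [0.6973, 0.0209, 0.1645]
tool_rot: [0.691, 0.723, -0.0, -0.0]
force: [0.2, -0.7, -0.2]
finger_gap: 0.036
t 23.18 pos [697.3  20.9 164.5] F [ 0.2 -0.7 -0.2] gap 36.0 tilt z 18.16 atan 18.15 r 340.1 Ftan -0.27 Frad 0.04
```

View pics/s7.png

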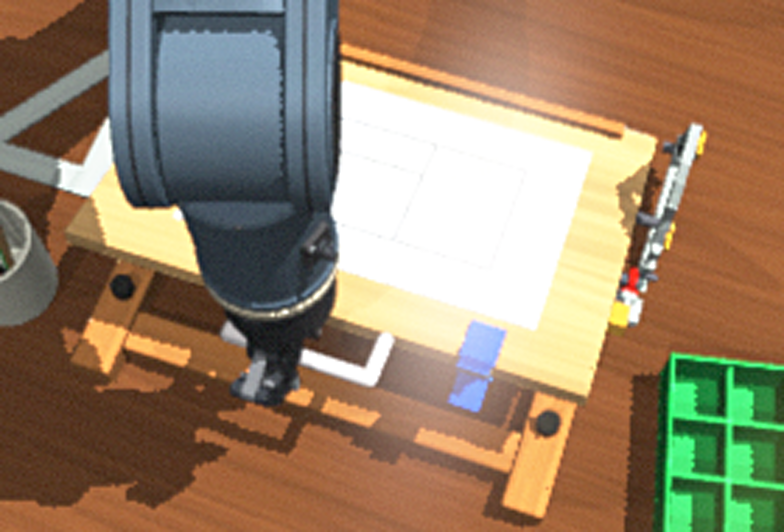

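View pics/w7.png

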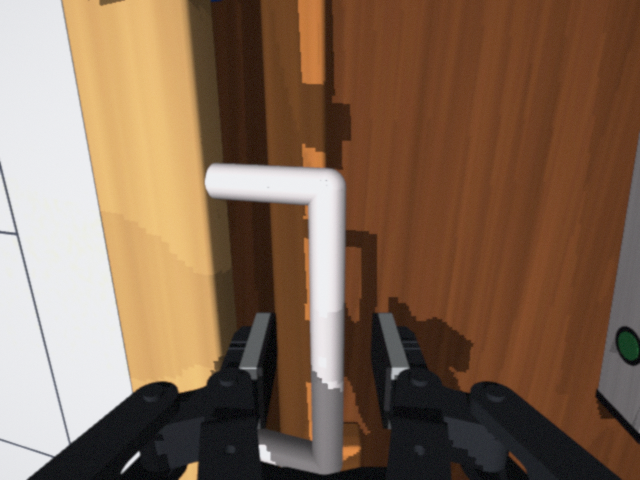

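The board stays put and the bar sits free between the fingers, at about column 327 of the wrist picture. Next I back the gripper straight up and then well away.

```bash
python3 -m creep '[[[0,0,-10],[0,0,0],36],[[0,0,-25],[0,0,0],36],[[0,0,-45],[0,0,0],36],[[0,0,-75],[0,0,0],36],[[0,0,-110],[0,0,0],36],[[0,0,-140],[0,0,0],36],[[0,0,-160],[0,0,0],36],[[0,0,-175],[0,0,0],36]]'; python3 f.py
python3 -m creep '[[[-30,0,0],[0,0,0],36],[[-60,0,0],[0,0,0],36],[[-95,0,0],[0,0,0],36],[[-130,0,0],[0,0,0],36],[[-165,0,0],[0,0,0],36],[[-200,0,0],[0,0,0],36],[[-230,0,0],[0,0,0],36],[[-260,0,0],[0,0,0],36],[[-280,0,0],[0,0,0],36],[[-295,0,0],[0,0,0],36],[[-300,0,0],[0,0,0],36]]'
python3 - <<'E'
from bench import ctrl
import cv2
for n in("scene","top"):
    cv2.imwrite(f"pics/{n}8.png",ctrl.get_image(n)["pixels"][:,:,::-1])
print(ctrl.sense()["position"],ctrl.sense()["force"])
E
```

```text
clock: 23.95
position: [0.6979, 0.021, 0.3436]
tool_rot: [0.691, 0.723, 0.002, 0.001]
force: [0.3, -0.4, -0.4]
finger_gap: 0.036
t 23.95 pos [697.9  21.  343.6] F [ 0.3 -0.4 -0.4] gap 36.0 tilt z 56.99 atan 41.37 r 431.4 Ftan -0.48 Frad -0.09
clock: 24.87
position: [0.7105, -0.2822, 0.3398]
tool_rot: [0.692, 0.722, -0.0, 0.0]
force: [-0.4, -0.6, 0.4]
finger_gap: 0.0358
[ 0.71096851 -0.27922788  0.33974417] [0.73781167 1.33137733 0.52436349]
```

View pics/scene8.png

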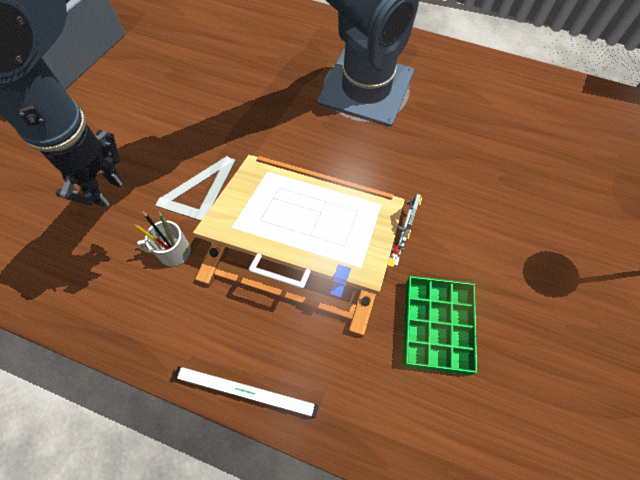

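View pics/top8.png

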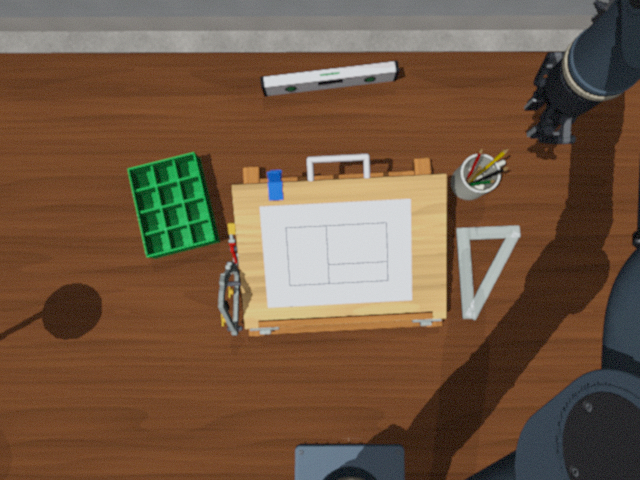

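Run:
```python
import cv2
from h import *
from bench import ctrl
a=cv2.imread("pics/scene8.png");b=cv2.imread("pics/scene0.png")
c=cv2.imread("pics/top8.png");d=cv2.imread("pics/top0.png")
for n,(x,y,bx) in {"mug":(a,b,(140,205,190,270)),"tray":(a,b,(400,270,480,380))}.items():
    x0,y0,x1,y1=bx;print(n,cv2.absdiff(x,y)[y0:y1,x0:x1].mean())
for n,bx in {"mug":(452,148,510,200),"sq":(460,225,520,320),"tray":(125,150,216,258)}.items():
    x0,y0,x1,y1=bx;print(n,cv2.absdiff(c,d)[y0:y1,x0:x1].mean())
t=ctrl.get_image("scene")
for k in (11,19,18.6,27):
    q=P0.copy();q[3]=np.radians(k);print(k,np.round(proj(t,board(q,[[.34,.055,0],[.34,-.055,0],[.3,.21,.0075],[.3,-.21,.0075]])),1).tolist())
cv2.imwrite("pics/s9.png",cv2.resize(a[200:310,180:400],None,fx=3.6,fy=3.6,interpolation=cv2.INTER_CUBIC))
```

```text
mug 6.810461538461539
tray 4.890492424242424
mug 6.405946065428824
sq 5.849122807017544
tray 5.221849138515805
11 [[300.2, 295.4], [251.9, 279.8], [375.9, 300.3], [194.3, 242.6]]
19 [[301.4, 283.2], [251.2, 267.1], [379.9, 289.3], [192.0, 230.3]]
18.6 [[301.3, 283.9], [251.2, 267.9], [379.7, 290.0], [192.1, 230.9]]
27 [[303.9, 267.5], [251.8, 251.1], [384.8, 275.4], [190.8, 215.3]]
```

View pics/s9.png

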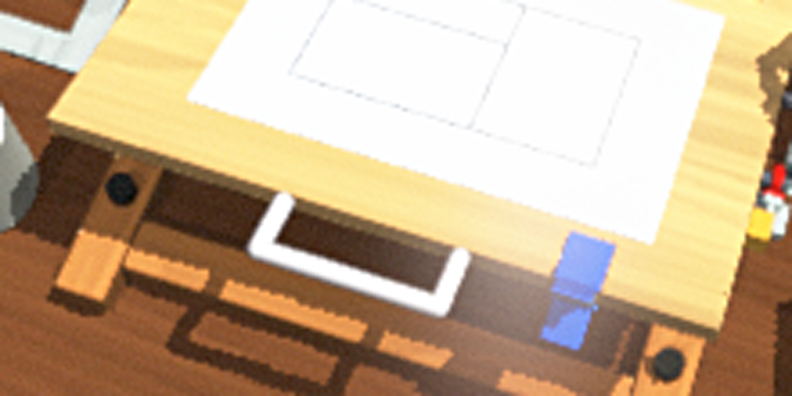

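```bash
python3 -c "
from bench import ctrl
print(ctrl.job_done())"
```

```text
the job is handed in; nothing more can be done
None
```

The board is now held by its pawl in the second notch, at about 18.6°, and I handed the job in at about 25 s.

**What I did:**
1. I pinched the bow handle and raised the board from about 26° until it met the stop near 54°. The peak was about 13 N more than carrying the board.
2. I lowered it under control. The pawl did not catch at any notch on the way down, so it had tripped.
3. I let it down flat, pressing about 10 N on the stand for one step before easing off.
4. I raised it to about 22° and eased it back until the pawl took the weight at about 18.6°. I pressed about 3.5 N on the pawl to confirm the catch, then opened the fingers and moved clear.

**Last checks:**
- **Board:** after release, the handle's position in the scene picture matched 18.6° to about 1 pixel. The pawl is too small to make out in the pictures, so the trip, reset and catch are judged by feel and by the tilt.
- **Other things:** before-and-after picture differences around the mug, set square and tray were low (about 5 to 7 grey levels, probably noise), with no visible shift.
- **Robot:** wrist force away from the board read close to zero.
- **Mismatch:** the fingers read 9 to 10 mm on the 12 mm bar, but the grip held throughout.

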